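# Unlock the embossing press past its lever's lockout collar and run the bed out

### The job

Run the bed of the small embossing press all the way out to its front end, so that the foil tile lying on it can be taken off later. The tape roll and the felt dabber on its runway go into the wooden tidy tray, the tape roll lying flat. The bed is locked by the lever: lift the lockout collar before you push the lever through the gate, and with the lever fully over let the collar drop fully back down before you pull the bed out; leave the jar, the lidded tin and the dropper bottle standing where they are.

Things in the scene. Friction and masses are not known exactly. Their poses are not given: they have to be found in the camera images.
- press: Embossing press, fixed: grey base plate 335 x 136 x 12 mm. Origin at table height; x runs along the base from the open runway (base edge x = -200 mm) to the head (x = 0 to 125 mm, 128 mm wide, top z = 62 mm), z up. A thin lock pin (12 mm across, its top never above z = 100 mm) stands on the head at x = 13, y = 44 mm; the lever's linkage draws it up
- runway (a point): Point on the middle of the runway floor, 12 mm above the table, 140 mm from the press's origin towards -x; axes as the press. Steel rails run along both sides (y = +-54 to +-62 mm, top 5 mm above the floor); an end stop of the same height crosses it with its inner face 48 mm towards -x
- lever_pivot (a point): Pivot of the lever, on top of the head: x = 60, y = 0, z = 62 mm in the press frame, axes as the press; the lever turns about its y axis. It stands between two fan-shaped quadrant plates (outer faces y = +-12 mm, rim 45 mm from the pivot)
- gate (a point): Top of the gate, 59 mm above the pivot: one steel tooth 10 mm wide on each quadrant plate, at mid-swing of the lever; the lockout collar strikes them unless it is lifted
- shift_lever (a joint): Lever, rad: 0 = leaning 0.48 from upright towards the runway (bed locked), 0.48 = upright, 0.96 = fully over, leaning away from the runway (unlocked). 111 mm long from the pivot, black knob 18 mm across on its last 15 mm. Stays where left; about 2 N at the collar moves it. Collar down, the gate stops it at about 0.17; beyond about 0.80 the collar can drop again
- lock_collar (a joint): Lockout collar sliding on the lever, m: 0 = down, 0.016 = fully lifted along the lever. It must be lifted at least 0.011 to pass the gate tooth; a spring of about 2 to 3 N draws it down. Ringed steel cylinder 30 mm across and 30 mm high; when down it reaches from 49 to 79 mm from the lever's pivot
- collar_mid (a point): Centre of the lockout collar, on the lever's axis (64 mm from the pivot when down); its z axis points along the lever to the knob, its y axis along the lever's pivot axis
- bed (a joint): Slide of the bed, m: 0 = in under the head, 0.08 = all the way out along the press's -x, against its stop. Friction about 1.5 N. A lock pin holds it until the lever is beyond about 0.5 rad; a loose foil tile lies on it and rides along
- bed_knob (a point): Top centre of the bed's round black pull knob, 22 mm across, top 62 mm above the table, grip zone z = 34 to 58 mm; with the bed in, it stands at x = -70, y = 0 mm of the press, and the front edge of the bed is 15 mm ahead of it (bed 96 mm wide, top z = 22 mm)
- tape_roll: Roll of craft tape with a grid pattern, 40 mm across, 16 mm high, lying flat on the runway; origin at the centre of its underside, z up
- dabber: Small black felt dabber, 22 x 24 mm, 18 mm high, lying on the runway; origin at the centre of its underside
- tidy_tray: Shallow open wooden tray, fixed, 160 (x) x 100 (y) mm outside, walls 5 mm thick and 18 mm high, floor 5 mm thick; origin at the centre of its underside
- foil_jar: Open tall glass jar of foil offcuts, 96 mm across, 172 mm high; origin at the centre of its underside
- dropper_bottle: Small dropper bottle, 34 mm across, 102 mm high; origin at the centre of its underside
- lidded_tin: Small round tin with its lid on, 62 mm across, 35 mm high; origin at the centre of its underside

How it is judged:
By the outcome, as a careful person would: the job done as asked, in the order asked, and still so for the second after the job is handed in, with the robot touching nothing.
It also fails if it takes over 67 s, if anything falls off the work surface, if the arm or the gripper's body presses on something with over 40 N, if the wrist force passes 120 N, or if a joint passes its speed limit or range.

### The arm

A 6-joint arm with a two-finger parallel gripper is mounted at the origin on a cart in front of the work surface, level with it; the furniture and walls round the work are solid. World frame = base frame: x ahead of the robot, y to its left, z up, the work surface at z = 0. Lengths are in m, angles in rad, forces in N, time in s.
With the tool pointing down it reaches from about 0.35 to 0.875 m from the base axis. Payload 15.5 kg.
Tool frame: the origin (TCP) lies midway between the tips of the shut fingers; the grasp point (between the pads) lies 19 mm behind it (pinch_z is the distance from the TCP to the grasp point, in m); z points along the fingers, x is the direction in which the jaws open and shut, and the axes are right-handed (so a half turn about z gives the same grasp; the last joint's range is limited). The gripper opens to 85 mm and grips with 20 to 120 N. Pads are 22 mm wide; open, the fingers measure 114 mm over their backs; the gripper's body (76 mm by 85 mm) begins 54 mm behind the grasp point. The pads swing forward as they close: fully open they stand 13 mm farther back than shut.
Start: joints at [-1.339, 0.494, 1.345, -0, 1.302, -0.096], TCP at [0.201, -0.592, 0.231] pointing down, gripper open.
Joint ranges: [-2.91, 2.91], [-0.82, 2.16], [0.22, 2.67], [-1.22, 4.37], [0.12, 2.79], [-3.08, 3.08]. Speed limits (rad/s): [1.89, 1.89, 2.57, 3.01, 3.01, 3.01].

### API

Orientations are given as a rotation vector (axis times angle).
In Python, from station import get_obs, camera, close_job, pinch_z gives the robot as it stands. The module is installed in compiled form; this text tells all that it offers.
- The arm moves only by the tool send_rows, never from a script. Its argument "steps" is a list of rows, each a list of 3 entries, a list of its own where there are three numbers: the shift along the tool's x, y, z in mm, then the turn about the tool's z in rad, then the opening, from -1 (shut) to 1 (fully open). A call has 1 to 12 rows; each row is the pose to reach, as a shift and turn from the pose commanded when the call began, along the tool's axes at that moment; what a row does not reach only later rows make up. A row lasts 1/12 s, in which the tool goes at most 41.7 mm and 7.16 degrees, less where a joint would pass 70% of its speed; a pose out of reach is approached as far as the arm can. A call with a gripper value outside its range is refused whole. The fingers move at their own pace and stop on an object; "grip_force" is the grip in N (left out, the last holds). Time passes only in rows, so rows that repeat a pose let the fingers close. It gives the time, the measured TCP pose, the force and the opening at its end, in the units of the state.
- get_obs(): the state, without advancing time (a new reading comes with each control period).
- camera(name): name is "side" or "top" or "wrist"; returns a dict with "frame" (384x512x3 uint8, red, green, blue), "vfov" (degrees; the focal length in pixels is half the picture's height over the tangent of half this angle, whatever the lens; pixels are square), "cx", "cy" (the principal point, pixels), "camera_from_world" (4x4, takes a point from world to camera coordinates). Camera axes: x right, y up, looking along -z (the intrinsics and any distortion apply to the point x, -y, -z); pixel columns grow to the right and rows downward; lengths in m; the calibration is good to about 2 mm. A picture is of the moment at which its call begins. There is no depth.
- close_job(): hands the job in, once; it reports no verdict.
The state is a dict: "time_s": time; "joint_positions": joint angles; "qd": joint speeds; "effort": joint torques, N m; "eef_pos": TCP position; "orientation": TCP orientation; "force": force on the tool from outside, world axes, zero at the start; "wrist_torque": the same for the moment, N m; "width": finger opening in m.
Only numpy, scipy, OpenCV 4.12 (cv2) and the standard library are available. Lean on these libraries where they do the work, as an engineer would, in place of code of your own. Each camera call takes 0.05 s, during which the arm holds its last target.

## Working session

There is one attempt and no reset: what is moved stays moved. The work goes in short steps, Python scripts to look and compute and a tool call to move; the robot and the scene stay as the last step left them, time stands still between calls to the robot, and variables do not carry over. Pictures are saved under pics/ and viewed, and the job is handed in when it is done.

Besides the shell and the picture viewer there is one more tool, called after "Request:" as name(argument=value, ...) on one line, values as JSON. send_rows: Moves the arm, as the interface text tells. Its arguments: {"type":"object","properties":{"steps":{"type":"array"},"grip_force":{"type":"number"}},"required":["steps"]}

```bash
mkdir -p pics; ls; cat > h.py <<'E'
import numpy as np, cv2
from station import get_obs, camera, close_job, pinch_z
def snap(n,fn):
    c=camera(n); cv2.imwrite('pics/'+fn,c['frame'][:,:,::-1]); np.save('pics/'+fn+'.npy',c,allow_pickle=True); return c
E
python3 - <<'E'
from h import *
print(pinch_z if not callable(pinch_z) else pinch_z())
o=get_obs()
for k,v in o.items(): print(k,np.round(v,4))
for n in ['side','top','wrist']:
    c=snap(n,n+'0.png'); print(n,{k:np.round(v,4) if not isinstance(v,str) else v for k,v in c.items() if k!='frame'})
E
```

```text
pics
0.0187
time_s 0.0
joint_positions [-1.3385e+00  4.9420e-01  1.3461e+00  1.0000e-04  1.3025e+00 -9.5500e-02]
qd [ 0.0036 -0.0004  0.0003  0.0002  0.0009  0.0009]
effort [-4.60000e-03 -8.82159e+01 -3.83882e+01 -4.00000e-04  1.00000e-02
  0.00000e+00]
eef_pos [ 0.2012 -0.5914  0.2307]
orientation [-2.5534e+00  1.8288e+00  1.4000e-03]
force [-0.0836 -0.8291  0.3532]
wrist_torque [ 0.0423  0.0179 -0.011 ]
width 0.0852
side {'vfov': np.float64(47.4748), 'cx': np.float64(258.7549), 'cy': np.float64(193.0996), 'camera_from_world': array([[ 0.993 , -0.1175, -0.0145, -0.5592],
       [ 0.06  ,  0.394 ,  0.9172, -0.0319],
       [-0.1021, -0.9116,  0.3982, -1.0814],
       [ 0.    ,  0.    ,  0.    ,  1.    ]])}
top {'vfov': np.float64(49.638), 'cx': np.float64(252.1314), 'cy': np.float64(194.9961), 'camera_from_world': array([[ 1.440e-02, -9.999e-01, -4.000e-04, -2.036e-01],
       [ 9.946e-01,  1.430e-02,  1.032e-01, -5.614e-01],
       [-1.032e-01, -1.900e-03,  9.947e-01, -9.064e-01],
       [ 0.000e+00,  0.000e+00,  0.000e+00,  1.000e+00]])}
wrist {'vfov': np.float64(61.0236), 'cx': np.float64(255.2678), 'cy': np.float64(196.56), 'camera_from_world': array([[ 3.222e-01, -9.467e-01, -9.000e-04, -6.243e-01],
       [ 8.962e-01,  3.054e-01, -3.217e-01,  4.190e-02],
       [ 3.048e-01,  1.028e-01,  9.468e-01, -3.815e-01],
       [ 0.000e+00,  0.000e+00,  0.000e+00,  1.000e+00]])}
```

View pics/side0.png

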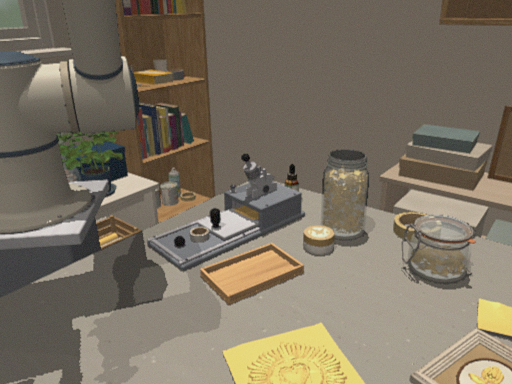

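View pics/top0.png

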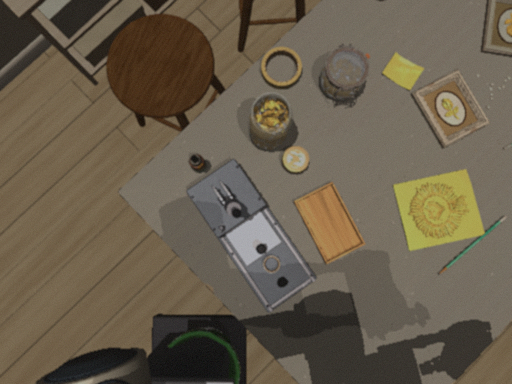

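View pics/wrist0.png

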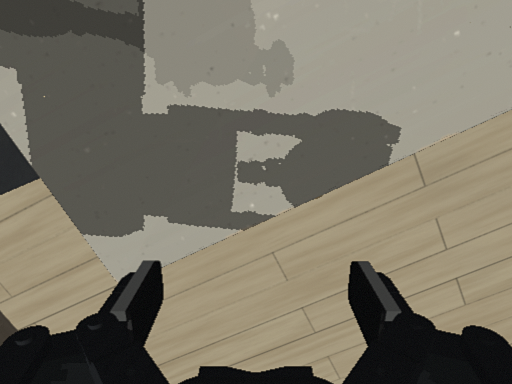

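```bash
cat >> h.py <<'E'
def load(fn): return np.load('pics/'+fn+'.npy',allow_pickle=True).item()
def foc(c): return 0.5*c['frame'].shape[0]/np.tan(np.radians(c['vfov'])/2)
def ray(c,u,v):
    M=c['camera_from_world'];R=M[:3,:3];t=M[:3,3];f=foc(c)
    d=np.array([(u-c['cx'])/f,-(v-c['cy'])/f,-1.]);return -R.T@t,R.T@d
def onz(c,u,v,z):
    o,d=ray(c,u,v);return o+d*(z-o[2])/d[2]
def proj(c,p):
    M=c['camera_from_world'];q=M[:3,:3]@np.asarray(p,float)+M[:3,3];f=foc(c)
    return np.array([c['cx']+f*q[0]/-q[2],c['cy']+f*q[1]/q[2]])
def tri(c1,p1,c2,p2):
    o1,d1=ray(c1,*p1);o2,d2=ray(c2,*p2)
    s=np.linalg.lstsq(np.c_[d1,-d2],o2-o1,rcond=None)[0]
    a=o1+d1*s[0];b=o2+d2*s[1];return (a+b)/2,np.linalg.norm(a-b)
def crop(c,x0,y0,x1,y1,k,fn,pts=()):
    im=cv2.resize(c['frame'][y0:y1,x0:x1,::-1],None,fx=k,fy=k,interpolation=cv2.INTER_CUBIC)
    for p in pts: cv2.circle(im,(int((p[0]+.5-x0)*k),int((p[1]+.5-y0)*k)),2,(0,0,255),-1)
    cv2.imwrite('pics/'+fn,im)
E
python3 - <<'E'
from h import *
c=load('top0.png');crop(c,170,130,380,310,3.3,'topc.png')
c=load('side0.png');crop(c,140,120,360,310,3.1,'sidec.png')
E
```

```text
(no output)
```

View pics/topc.png

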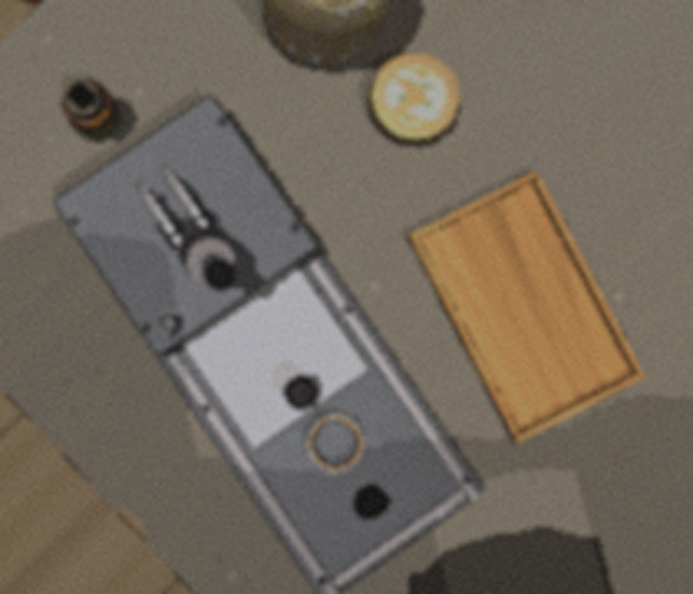

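View pics/sidec.png

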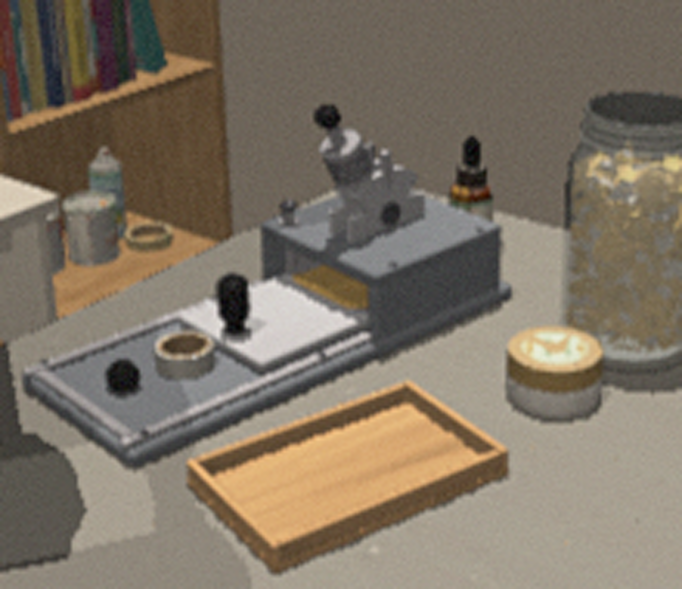

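```bash
python3 - <<'E'
from h import *
c=load('top0.png')
F=lambda x,y:((x+.5)/3.3+170-.5,(y+.5)/3.3+130-.5)
# head top corners -> press frame fit
pc=np.array([[125,-64],[125,64],[0,64],[0,-64]])/1000
W=np.array([onz(c,*F(*p),.062)[:2] for p in [(211,97),(57,203),(165,352),(322,250)]])
print(W, [np.linalg.norm(W[i]-W[i-1]) for i in range(4)])
a=pc-pc.mean(0);b=W-W.mean(0)
th=np.arctan2((a[:,0]*b[:,1]-a[:,1]*b[:,0]).sum(),(a*b).sum());R=np.array([[np.cos(th),-np.sin(th)],[np.sin(th),np.cos(th)]])
t=W.mean(0)-R@pc.mean(0);print('head fit th',th,'t',t,(R@pc.T).T+t-W)
# rails corners at z=17: base edge
for n,p,z in [('corner R',(480,490),.012),('corner L',(326,592),.012),('bedknob',(302,391),.062),('tape',(336,442),.028),('dab',(371,501),.03),('pin',(171,322),.08),('knob',(219,272),.158)]:
    w=onz(c,*F(*p),z)[:2];print(n,w,'press',R.T@(w-t))
for n,p,z in [('tray',(411,236),.018),('tray',(536,174),.018),('tray',(643,376),.018),('tray',(517,441),.018),('tin',(416,95),.035)]:
    print(n,onz(c,*F(*p),z)[:2])
s=load('side0.png');G=lambda x,y:((x+.5)/3.1+140-.5,(y+.5)/3.1+120-.5)
for n,p,q in [('knob',(219,272),(328,117)),('bedknob',(302,391),(233,287)),('bottle top',(82,97),(472,145)),('pin',(171,320),(288,207))]:
    w,e=tri(c,F(*p),s,G(*q));print(n,w,e,'press',R.T@(w[:2]-t))
E
```

```text
[[ 0.63952213 -0.15377617]
 [ 0.56719405 -0.05361103]
 [ 0.47049755 -0.12699511]
 [ 0.53863153 -0.2286122 ]] [np.float64(0.1256158611754571), np.float64(0.12354920220988838), np.float64(0.12138960960080548), np.float64(0.12234489458313727)]
head fit th 0.6256838420663938 t [ 0.50330114 -0.17735186] [[ 2.58107254e-03 -2.24524727e-03]
 [-5.42720618e-05  1.34165402e-03]
 [-4.67811836e-03  1.51927007e-03]
 [ 2.15131788e-03 -6.15676826e-04]]
corner R [ 0.38023395 -0.33968843] press [-0.19482638 -0.05950948]
corner L [ 0.31082024 -0.23552242] press [-0.19008555  0.06557588]
bedknob [ 0.44656071 -0.21659128] press [-0.06897231  0.00142411]
tape [ 0.41208793 -0.240579  ] press [-0.11096312  0.00216961]
dab [ 0.37361443 -0.26422037] press [-0.15599392  0.00553886]
pin [ 0.48960438 -0.13181677] press [0.01556562 0.04493058]
knob [ 0.51726295 -0.16508773] press [0.01849943 0.00176409]
tray [ 0.55267087 -0.29142482]
tray [ 0.59704209 -0.37786345]
tray [ 0.45902592 -0.45010778]
tray [ 0.41393151 -0.36395432]
tin [ 0.64808532 -0.2927682 ]
knob [ 0.51758119 -0.16493387  0.15406153] 0.00014954177766752572 press [0.0188475  0.00170242]
bedknob [ 0.44641129 -0.21673409  0.05536664] 1.3978765831202923e-05 press [-0.06917707  0.00139587]
bottle top [ 0.6339897  -0.07280746  0.09374729] 0.0034226148238292787 press [0.1671579  0.00820182]
pin [ 0.49023092 -0.13143555  0.07562262] 0.001531809711968356 press [0.01629673 0.04487265]
```

```bash
cat >> h.py <<'E'
from scipy.spatial.transform import Rotation as Ro
def toolR(): 
    o=get_obs(); return np.array(o['eef_pos']),Ro.from_rotvec(o['orientation']).as_matrix()
def shift(target,yaw_deg=None):
    p,R=toolR(); d=R.T@(np.array(target)-p)*1000
    yaw=np.degrees(np.arctan2(R[1,0],R[0,0]))
    tu=None
    if yaw_deg is not None:
        dd=(yaw_deg-yaw+90)%180-90; tu=-np.radians(dd)
    print('shift mm',np.round(d,1),'turn',tu,'yaw now',round(yaw,2),'n rows',np.linalg.norm(d)/41.7)
E
python3 - <<'E'
from h import *
c=load('wrist0.png');M=c['camera_from_world'];p,R=toolR()
cc=-M[:3,:3].T@M[:3,3];print('cam rel tool',R.T@(cc-p),'axis',R.T@(-M[2,:3]))
shift([0.345,-.29,.23],-54.2)
E
```

```text
cam rel tool [-0.00028807 -0.08317836 -0.14323685] axis [7.70157141e-05 3.21745993e-01 9.46826019e-01]
shift mm [-239.1 -233.2    1.1] turn -0.29705105794506753 yaw now -71.22 n rows 8.010253869825181
```

```bash
python3 - <<'E'
from h import *
shift([0.45,-.216,.24],-54.2)
E
```

```text
shift mm [-275.4 -356.5   -8.9] turn -0.29705105794506753 yaw now -71.22 n rows 10.804242594133576
```

Request:
send_rows(steps=[[[-275,-356,-9],-0.297,0.41],[[-275,-356,-9],-0.297,0.41],[[-275,-356,-9],-0.297,0.41],[[-275,-356,-9],-0.297,0.41],[[-275,-356,-9],-0.297,0.41],[[-275,-356,-9],-0.297,0.41],[[-275,-356,-9],-0.297,0.41],[[-275,-356,-9],-0.297,0.41],[[-275,-356,-9],-0.297,0.41],[[-275,-356,-9],-0.297,0.41],[[-275,-356,-9],-0.297,0.41],[[-275,-356,-9],-0.297,0.41]])

```text
time_s: 1.15
eef_pos: [0.452, -0.2123, 0.2404]
orientation: [-2.798, 1.425, -0.0]
force: [0.2, -0.3, -0.5]
width: 0.0604
```

```bash
python3 - <<'E'
from h import *
o=get_obs();print(o['eef_pos'],o['width'],o['joint_positions'],o['time_s'])
c=snap('wrist','w1.png');crop(c,0,0,512,384,1.5,'w1b.png')
E
```

```text
[ 0.45202748 -0.21225467  0.24039462] 0.060409953234305 [-5.59581881e-01  3.07473182e-01  1.63582831e+00  1.50376004e-03
  1.19827772e+00  3.81947443e-01] 1.15
```

View pics/w1b.png

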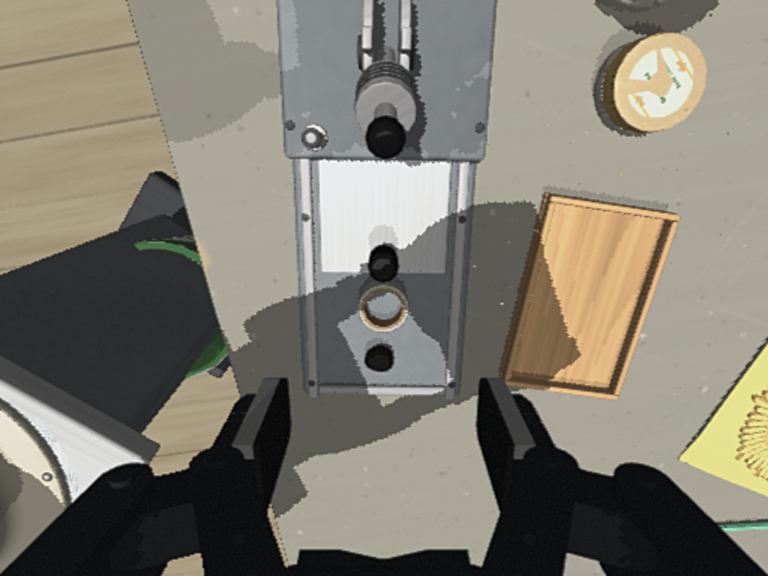

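```bash
python3 - <<'E'
from h import *
c=load('w1.png')
F=lambda x,y:((x+.5)/1.5-.5,(y+.5)/1.5-.5)
fl=F(285,157);fr=F(488,160)
a=onz(c,*fl,.062)[:2];b=onz(c,*fr,.062)[:2]
print('head front',a,b,np.linalg.norm(a-b))
yv=(a-b)/np.linalg.norm(a-b);th=np.arctan2(-yv[0],yv[1]);print('th',th)
# direction from rails: outer lines: left rail (301,165)-(307,395) z=.017
la=onz(c,*F(299,165),.017)[:2];lb=onz(c,*F(306,395),.017)[:2]
ra=onz(c,*F(476,165),.017)[:2];rb=onz(c,*F(462,395),.017)[:2]
for p,q in((la,lb),(ra,rb)): d=p-q;print('rail th',np.arctan2(d[1],d[0]),np.linalg.norm(d))
print('rail w',np.linalg.norm(la-ra),np.linalg.norm(lb-rb), 'front mid',(lb+rb)/2)
th=0.617
t=(a+b)/2
R=np.array([[np.cos(th),-np.sin(th)],[np.sin(th),np.cos(th)]])
for n,p,z in [('railL',(306,395),.017),('railR',(462,395),.017),('bedknob',(383,262),.062),('bedfront',(385,272),.022),('tape',(383,310),.026),('dab',(379,359),.028),('pin',(314,136),.078),('knob',(386,135),.160),('tray',(545,193),.018),('tray',(680,215),.018),('tray',(502,385),.018),('tray',(620,399),.018),('tin',(659,82),.035)]:
    w=onz(c,*F(*p),z)[:2];print(n,w,'press',R.T@(w-t))
crop(c,190,20,360,280,2.3,'w1c.png')
E
```

```text
head front [ 0.46916814 -0.12256775] [ 0.54353585 -0.22790072] 0.12894025730548422
th 0.6147580961852018
rail th 0.6052270545687957 0.18968146807381778
rail th 0.6270866744651801 0.18963301278645084
rail w 0.1286596864864781 0.13280571952758227 front mid [ 0.34650823 -0.28972897]
railL [ 0.30744246 -0.23603348] press [-0.19741206  0.0654983 ]
railR [ 0.385574   -0.34342446] press [-0.19582203 -0.0672979 ]
bedknob [ 0.45014754 -0.21329483] press [-0.06786287  0.00147648]
bedfront [ 0.43606265 -0.2254325 ] press [-0.0863735  -0.00027382]
tape [ 0.41114601 -0.24165668] press [-0.11608313  0.00090998]
dab [ 0.37586127 -0.26334715] press [-0.1574119   0.00363428]
pin [ 0.49199477 -0.13208586] press [0.01325525 0.04349955]
knob [ 0.51804092 -0.16554717] press [0.01513855 0.00113785]
tray [ 0.5535691  -0.28590319] press [-0.02552093 -0.11758296]
tray [ 0.60092068 -0.37858898] press [-0.04052729 -0.22057635]
tray [ 0.41320855 -0.36416843] press [-0.18528507 -0.10020615]
tray [ 0.46208868 -0.45416869] press [-0.19749089 -0.20189358]
tin [ 0.64962717 -0.2922783 ] press [ 0.04913717 -0.17836095]
```

View pics/w1c.png

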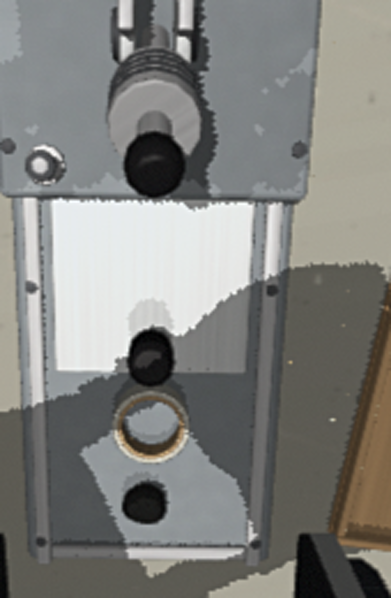

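```bash
python3 - <<'E'
from h import *
shift([0.4115,-.2413,.06],-54.6)
shift([0.4115,-.2413,.013],-54.6)
E
```

```text
shift mm [ -1.3  47.8 180.2] turn 0.011031516397552009 yaw now -53.97 n rows 4.471287865717282
shift mm [ -1.3  47.8 227.2] turn 0.011031516397552009 yaw now -53.97 n rows 5.5682920347936715
```

Request:
send_rows(steps=[[[-1,38,20],0.011,0.41],[[-1,48,60],0.011,0.41],[[-1,48,100],0.011,0.41],[[-1,48,140],0.011,0.41],[[-1,48,175],0.011,0.41],[[-1,48,205],0.011,0.41],[[-1,48,220],0.011,0.41],[[-1,48,227],0.011,0.41],[[-1,48,227],0.011,0.41]])

```text
time_s: 1.95
eef_pos: [0.4093, -0.2442, 0.0121]
orientation: [-2.788, 1.447, 0.004]
force: [-1.3, -0.2, -0.0]
width: 0.0603
```

```bash
python3 - <<'E'
from h import *
c=snap('wrist','w2.png');o=get_obs();print(o['eef_pos'])
crop(c,0,0,512,384,1.5,'w2b.png')
E
```

```text
[ 0.4098822  -0.24443832  0.01323349]
```

View pics/w2b.png

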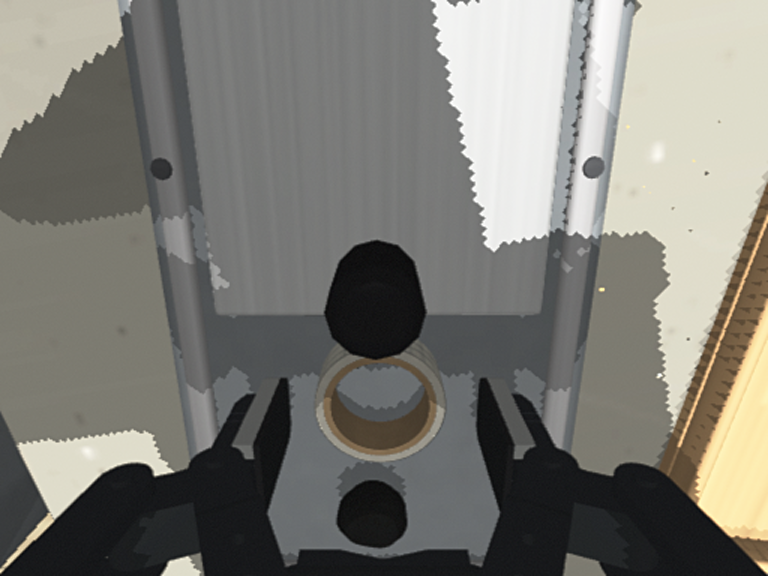

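```bash
python3 - <<'E'
from h import *
c=load('w2.png');p,R=toolR();print(p)
for l in ([30,11,-5],[30,-11,-5],[30,0,-5],[20,0,0]): print(l,proj(c,p+R@(np.array(l)/1000))*1.5)
for uv,z in (((380,404),.028),((372,514),.030)): 
    w=onz(c,uv[0]/1.5,uv[1]/1.5,z);print(w,R.T@(w-p)*1000)
E
```

```text
[ 0.4098822  -0.24443832  0.01323349]
[30, 11, -5] [476.62091763 431.44008648]
[30, -11, -5] [480.97595529 371.25968953]
[30, 0, -5] [478.7491146  402.03144562]
[20, 0, 0] [445.6495967  393.98259342]
[ 0.41325853 -0.24016546  0.028     ] [ -1.56219886  -5.21621239 -14.76676365]
[ 0.37983401 -0.26048856  0.03      ] [ -4.17735775  33.8150163  -16.75453461]
```

Request:
send_rows(steps=[[[-1,-5,0],0,0.41],[[-1,-5,0],0,0.1],[[-1,-5,0],0,-0.2],[[-1,-5,0],0,-0.2],[[-1,-5,0],0,-0.2],[[-1,-5,0],0,-0.2],[[-1,-5,0],0,-0.2],[[-1,-5,-20],0,-0.2],[[-1,-5,-50],0,-0.2],[[-1,-5,-80],0,-0.2],[[-1,-5,-80],0,-0.2]], grip_force=25)

```text
time_s: 2.92
eef_pos: [0.4156, -0.2416, 0.0982]
orientation: [2.788, -1.445, 0.011]
force: [0.8, -1.6, 0.9]
width: 0.0373
```

```bash
python3 - <<'E'
from h import *
c=snap('wrist','w3.png');o=get_obs();print(o['eef_pos'],o['width'])
crop(c,0,0,512,384,1.5,'w3b.png')
E
```

```text
[ 0.41519509 -0.24133046  0.09631502] 0.03735934644805757
```

View pics/w3b.png

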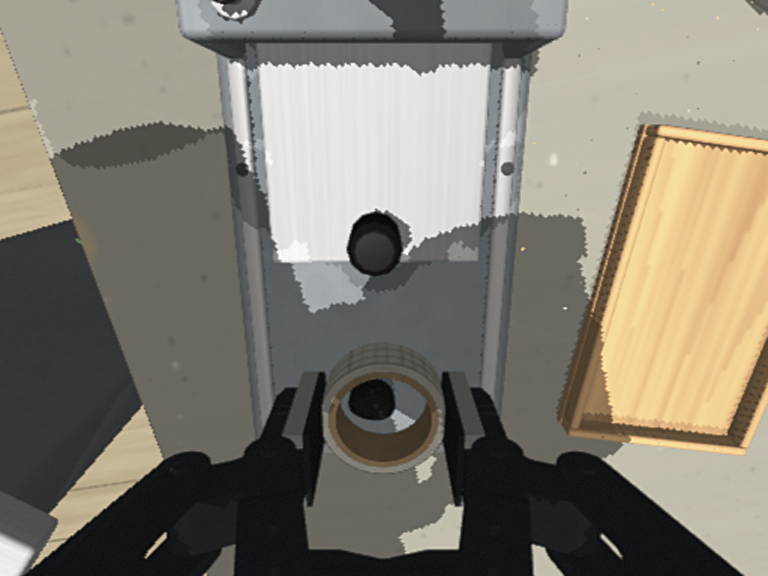

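```bash
python3 - <<'E'
from h import *
shift([0.538,-.354,.09],-61.1)
shift([0.538,-.354,.009],-61.1)
E
```

```text
shift mm [162.8 -35.4   7.3] turn 0.1096962902565324 yaw now -54.81 n rows 3.999504822080998
shift mm [162.3 -35.3  88.3] turn 0.1096962902565324 yaw now -54.81 n rows 4.511924351716711
```

Request:
send_rows(steps=[[[40,-9,0],0.04,-0.2],[[80,-18,0],0.08,-0.2],[[120,-27,0],0.11,-0.2],[[150,-34,0],0.11,-0.2],[[162,-36,10],0.11,-0.2],[[162,-36,35],0.11,-0.2],[[162,-36,60],0.11,-0.2],[[162,-36,76],0.11,-0.2],[[162,-36,83],0.11,-0.2],[[162,-36,83],0.11,-0.2]])

```text
time_s: 3.8
eef_pos: [0.5356, -0.3512, 0.0086]
orientation: [-2.705, 1.597, 0.005]
force: [-0.0, 0.8, 0.6]
width: 0.0373
```

```bash
python3 - <<'E'
from h import *
c=snap('wrist','w4.png');o=get_obs();print(o['eef_pos'],o['width'],o['force'])
crop(c,0,0,512,384,1.5,'w4b.png')
E
```

```text
[ 0.53615688 -0.35167381  0.009818  ] 0.03781132156445184 [-0.42797051 -0.44584267 -0.73754171]
```

View pics/w4b.png

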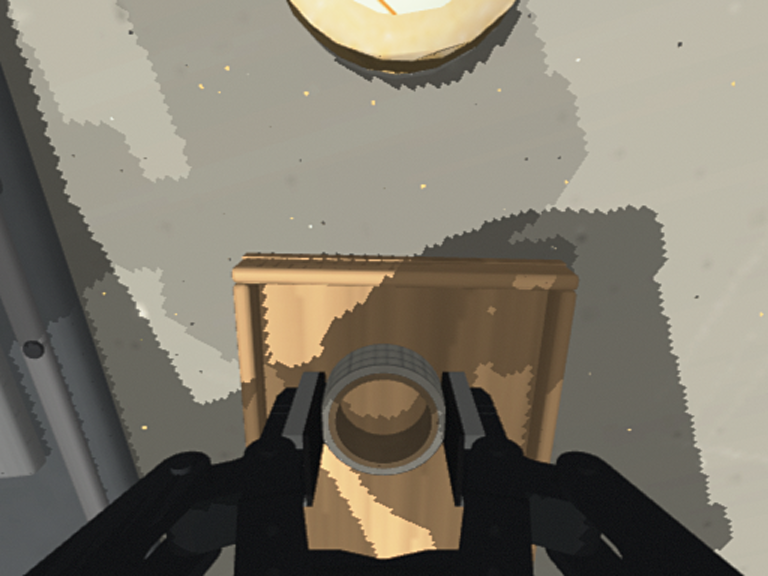

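Request:
send_rows(steps=[[[0,0,2],0,-0.2],[[0,0,2],0,-0.1],[[0,0,2],0,0.05],[[0,0,2],0,0.15],[[0,0,2],0,0.15],[[0,0,-20],0,0.15],[[0,0,-50],0,0.15],[[0,0,-80],0,0.15],[[0,0,-80],0,0.15]])

```text
time_s: 4.6
eef_pos: [0.5388, -0.3538, 0.096]
orientation: [2.704, -1.597, 0.012]
force: [1.6, -1.0, 2.2]
width: 0.049
```

```bash
python3 - <<'E'
from h import *
c=snap('wrist','w5.png');o=get_obs();print(o['eef_pos'],o['width'],o['force'])
crop(c,0,0,512,384,1.5,'w5b.png')
shift([0.3745,-.264,.09],-54.6)
E
```

```text
[ 0.53801668 -0.35321016  0.09359408] 0.04902627355195216 [ 0.02448582 -0.63764934 -0.79278123]
shift mm [-157.1  100.1    2.5] turn -0.11401358394601406 yaw now -61.13 n rows 4.467715090054272
```

View pics/w5b.png

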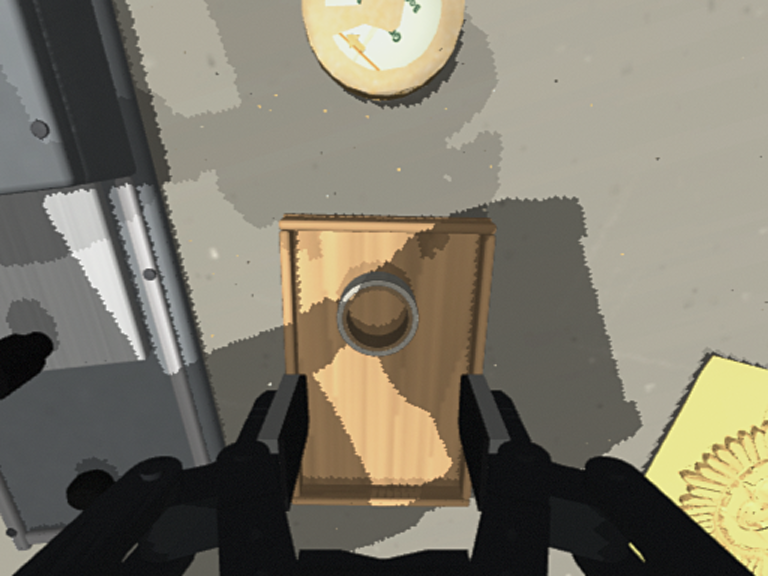

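Request:
send_rows(steps=[[[-40,25,0],-0.05,0.15],[[-80,50,0],-0.11,0.15],[[-120,75,0],-0.11,0.15],[[-150,93,0],-0.11,0.15],[[-157,98,10],-0.114,0.15],[[-157,98,20],-0.114,0.15],[[-157,98,20],-0.114,0.15]])

```text
time_s: 5.23
eef_pos: [0.3732, -0.2606, 0.0691]
orientation: [-2.791, 1.441, 0.004]
force: [-0.6, 0.2, 1.1]
width: 0.0486
```

```bash
python3 - <<'E'
from h import *
c=snap('wrist','w6.png');o=get_obs();print(o['eef_pos'],o['width'],o['force'])
crop(c,0,0,512,384,1.5,'w6b.png')
E
```

```text
[ 0.37434417 -0.26149761  0.06967461] 0.049147116855573575 [-0.33948507  0.02936865 -0.52338218]
```

View pics/w6b.png

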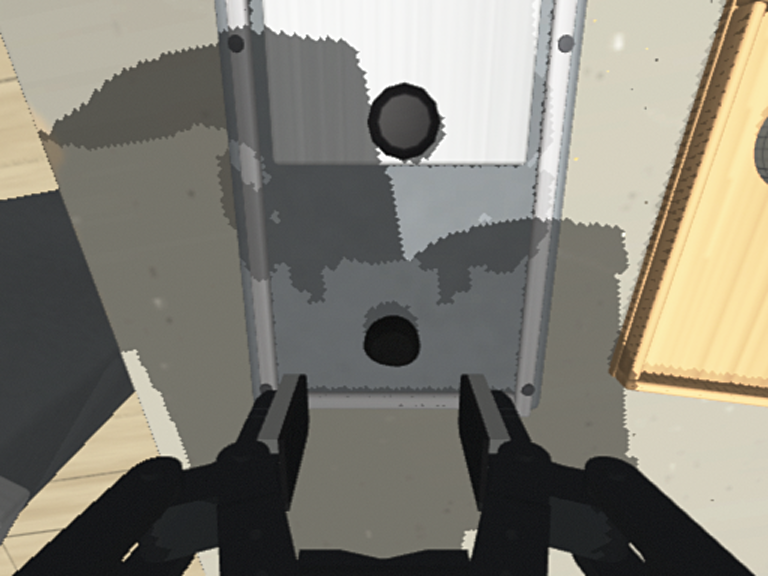

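```bash
python3 - <<'E'
from h import *
c=load('w6.png');p,R=toolR()
for uv,z in (((391,341),.022),((391,317),.022),((391,366),.022),((404,116),.062)): 
    w=onz(c,uv[0]/1.5,uv[1]/1.5,z);print(w,R.T@(w-p)*1000)
E
```

```text
[ 0.37323278 -0.26451998  0.022     ] [ 1.89408093  2.64092892 47.6725997 ]
[ 0.38212305 -0.25813332  0.022     ] [ 1.83405407 -8.30542904 47.66921884]
[ 0.36363926 -0.27141183  0.022     ] [ 1.95885605 14.45316859 47.67624799]
[ 0.44732775 -0.21525108  0.062     ] [  4.56101888 -86.28480229   7.64023565]
```

Request:
send_rows(steps=[[[2,1,15],0,0.15],[[2,1,35],0,0.15],[[2,1,50],0,0.15],[[2,1,56],0,0.15],[[2,1,56],0,-0.1],[[2,1,56],0,-0.4],[[2,1,56],0,-0.6],[[2,1,56],0,-0.6],[[2,1,56],0,-0.6],[[2,1,40],0,-0.6],[[2,1,10],0,-0.6],[[2,1,-20],0,-0.6]])

```text
time_s: 6.28
eef_pos: [0.3747, -0.2635, 0.0911]
orientation: [-2.791, 1.441, 0.003]
force: [0.4, -0.6, -0.6]
width: 0.022
```

```bash
python3 - <<'E'
from h import *
c=snap('wrist','w7.png');o=get_obs();print(o['eef_pos'],o['width'],o['force'])
crop(c,0,0,512,384,1.5,'w7b.png')
shift([0.475,-.388,.09],-61.1)
E
```

```text
[ 0.37640961 -0.26503796  0.09596164] 0.02144673732560633 [ 4.01133819 -2.44473159  6.72242017]
shift mm [157.3  -9.1   6.7] turn 0.11351476545429161 yaw now -54.6 n rows 3.782229215921776
```

View pics/w7b.png

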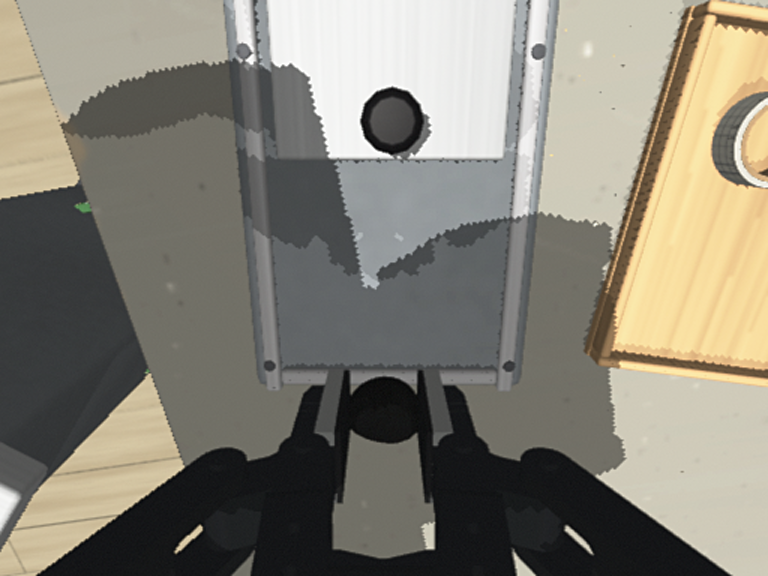

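Request:
send_rows(steps=[[[40,-3,-4],0.04,-0.6],[[80,-5,-4],0.08,-0.6],[[120,-7,-4],0.113,-0.6],[[148,-9,-4],0.113,-0.6],[[157,-10,10],0.113,-0.6],[[157,-10,35],0.113,-0.6],[[157,-10,60],0.113,-0.6],[[157,-10,74],0.113,-0.6],[[157,-10,80],0.113,-0.6],[[157,-10,80],0.113,-0.6],[[157,-10,81],0.113,-0.4],[[157,-10,81],0.113,-0.2]])

```text
time_s: 7.33
eef_pos: [0.4748, -0.3867, 0.0104]
orientation: [2.706, -1.596, 0.002]
force: [-0.9, -0.6, 0.6]
width: 0.0337
```

Request:
send_rows(steps=[[[0,0,0],0,0.0],[[0,0,0],0,0.0],[[0,0,-25],0,0.0],[[0,0,-60],0,0.0],[[0,0,-100],0,0.0],[[0,0,-140],0,0.0],[[0,0,-180],0,0.0],[[0,0,-200],0,0.0],[[0,0,-200],0,0.0]])

```text
time_s: 8.08
eef_pos: [0.476, -0.3878, 0.2153]
orientation: [2.704, -1.595, 0.014]
force: [0.5, -0.3, -0.0]
width: 0.0428
```

```bash
python3 - <<'E'
from h import *
c=snap('wrist','w8.png');o=get_obs();print(o['eef_pos'],o['width'],o['force'])
crop(c,0,0,512,384,1.5,'w8b.png')
E
```

```text
[ 0.47522991 -0.38710636  0.21257241] 0.04285354190340664 [-0.27233379  0.26683671 -0.64197236]
```

View pics/w8b.png

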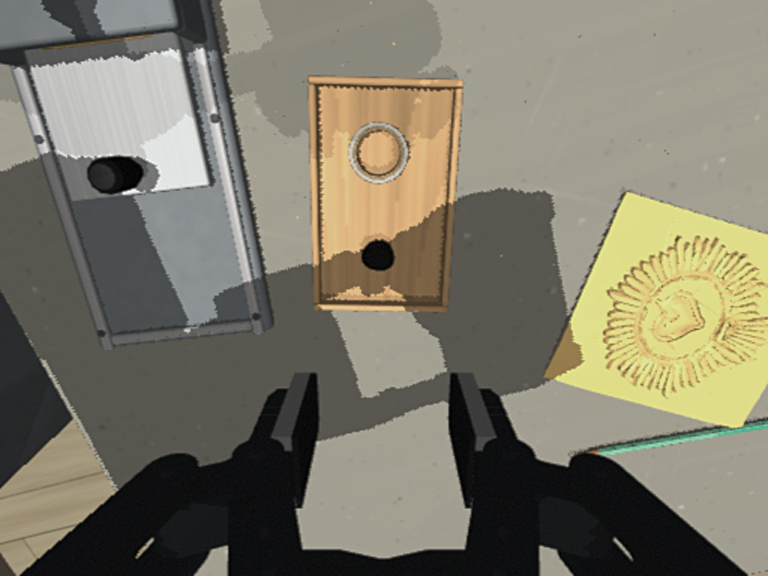

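```bash
cat >>h.py <<'E'
TH=.617;T=np.array([.5069,-.1736])
RP=np.array([[np.cos(TH),-np.sin(TH)],[np.sin(TH),np.cos(TH)]])
def P(x,y,z): w=T+RP@np.array([x,y])/1000; return np.array([w[0],w[1],z/1000])
def toP(w): q=RP.T@(np.array(w[:2])-T)*1000; return np.round([q[0],q[1],w[2]*1000],1)
E
python3 - <<'E'
from h import *
shift(P(10,0,215),-54.6)
E
```

```text
shift mm [-172.7 -140.9   -3.1] turn -0.11299261702661305 yaw now -61.07 n rows 5.3451469513253995
```

Request:
send_rows(steps=[[[-172,-141,-6],-0.113,0.03],[[-172,-141,-6],-0.113,0.03],[[-172,-141,-6],-0.113,0.03],[[-172,-141,-6],-0.113,0.03],[[-172,-141,-6],-0.113,0.03],[[-172,-141,-6],-0.113,0.03],[[-172,-141,-6],-0.113,0.03],[[-172,-141,-6],-0.113,0.03]])

```text
time_s: 8.8
eef_pos: [0.5142, -0.1666, 0.2147]
orientation: [2.793, -1.438, -0.002]
force: [-0.3, -0.7, -0.4]
width: 0.0437
```

```bash
python3 - <<'E'
from h import *
c=snap('wrist','w9.png');o=get_obs();print(toP(o['eef_pos']),o['width'],o['force'])
crop(c,0,0,512,384,1.5,'w9b.png')
E
```

```text
[  9.5   0.7 214.7] 0.0439378380485873 [-0.11201219  0.35915543 -0.65927346]
```

View pics/w9b.png

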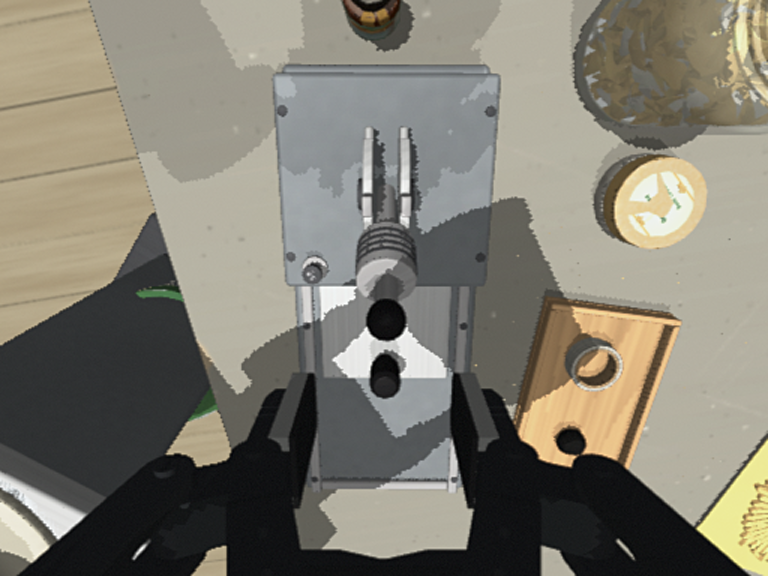

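```bash
python3 - <<'E'
from h import *
c=load('w9.png');d=load('w1.png')
F=lambda x,y:((x+.5)/1.5-.5,(y+.5)/1.5-.5)
w,e=tri(c,F(386,320),d,F(386,136));print('knob',toP(w),e)
w,e=tri(c,F(384,382),d,F(383,260));print('bedknob',toP(w),e)
for p in [(275,72),(499,74),(285,285),(488,287)]: print(toP(onz(c,*F(*p),.062)))
print('pin',toP(onz(c,*F(314,265),.075)))
print('collar top edge bottom pt',toP(onz(c,*F(386,288),.130)), 'collar', toP(onz(c,*F(357,270),.132)),toP(onz(c,*F(417,270),.132)))
p,R=toolR();print([np.round(R.T@(onz(c,*F(386,320),.154)-p)*1000,1)])
E
```

```text
knob [ 13.3   0.3 157. ] 0.00033653923083118767
bedknob [-66.    0.7  69.3] 0.00041645563776426765
[122.9  61.9  62. ]
[122.2 -62.2  62. ]
[-0.9 64.  62. ]
[ -1.8 -65.   62. ]
pin [15.9 43.2 75. ]
collar top edge bottom pt [ 19.4   0.3 130. ] collar [ 29.1  14.3 132. ] [ 29.2 -14.5 132. ]
[array([ 0.3, -2.6, 60.7])]
```

Request:
send_rows(steps=[[[0.5,-18,5],0,0.03],[[0.5,-21,30],0,0.03],[[0.5,-21,60],0,0.03],[[0.5,-21,90],0,0.03],[[0.5,-21,110],0,0.03],[[0.5,-21,115],0,0.03],[[0.5,-21,115],0,0.03],[[0.5,-21,115],0,0.03]])

```text
time_s: 9.52
eef_pos: [0.5321, -0.1566, 0.1009]
orientation: [2.791, -1.442, 0.0]
force: [-1.0, 0.2, -0.3]
width: 0.0442
```

```bash
python3 - <<'E'
from h import *
c=snap('wrist','w10.png');o=get_obs();print(toP(o['eef_pos']),o['width'],o['force'])
crop(c,0,0,512,384,1.5,'w10b.png')
E
```

```text
[ 30.8  -0.9 101.4] 0.044258256651351816 [ 1.16328216 -0.35679554  0.41772235]
```

View pics/w10b.png

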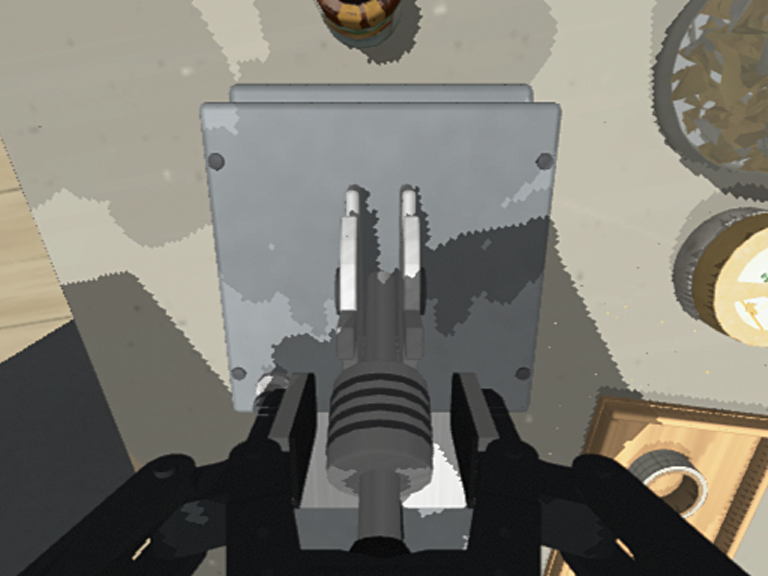

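Request:
send_rows(steps=[[[-0.8,0,0],0,-0.1],[[-0.8,0,0],0,-0.3],[[-0.8,0,0],0,-0.45],[[-0.8,0,0],0,-0.45],[[-0.8,0,0],0,-0.45],[[-0.8,0,0],0,-0.45]], grip_force=35)

```text
time_s: 10.07
eef_pos: [0.532, -0.1554, 0.1014]
orientation: [2.792, -1.441, 0.003]
force: [-2.5, -1.1, 8.5]
width: 0.0295
```

```bash
python3 - <<'E'
from h import *
o=get_obs();print(toP(o['eef_pos']),o['width'],o['force'])
E
```

```text
[ 31.    0.3 101.4] 0.029470641651396262 [-2.5317776  -1.13097079  8.54939477]
```

Request:
send_rows(steps=[[[-0.8,2,-4],0,-0.45],[[-0.8,4,-8],0,-0.45],[[-0.8,6,-11],0,-0.45],[[-0.8,6.7,-13],0,-0.45],[[-0.8,6.7,-13],0,-0.45],[[-0.8,6.7,-13],0,-0.45]])

```text
time_s: 10.57
eef_pos: [0.5267, -0.159, 0.1142]
orientation: [-2.792, 1.441, -0.005]
force: [4.3, -4.8, -2.8]
width: 0.0293
```

```bash
python3 - <<'E'
from h import *
c=snap('wrist','w11.png');o=get_obs();print(toP(o['eef_pos']),o['width'],o['force'])
crop(c,0,0,512,384,1.5,'w11b.png')
s=snap('side','s11.png');crop(s,200,130,330,240,5,'s11b.png')
E
```

```text
[ 24.6   0.4 114.2] 0.028608625843858655 [ 4.14816879 -4.25992577 -1.83941888]
```

View pics/w11b.png

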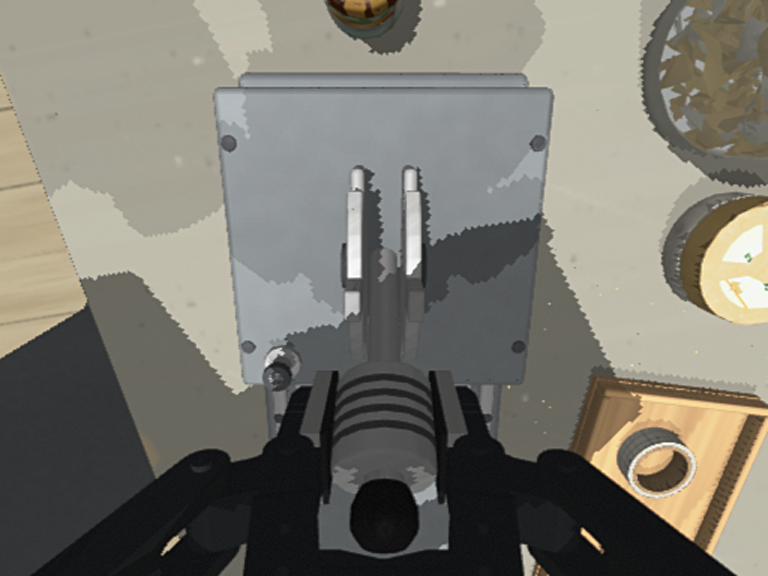

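View pics/s11b.png

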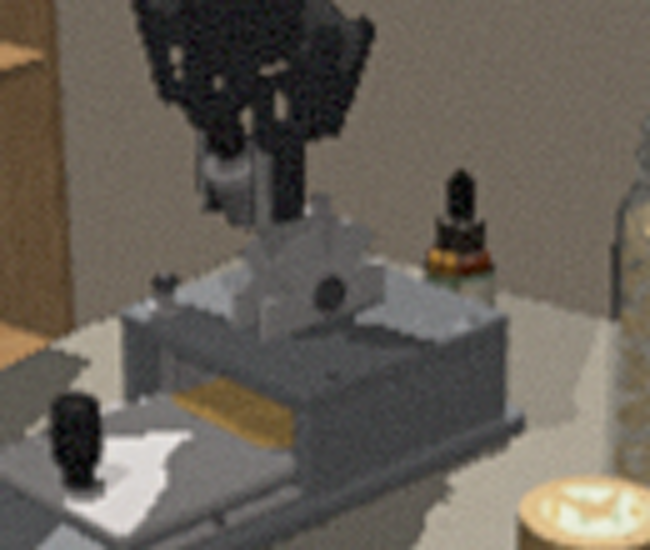

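```bash
cat >>h.py <<'E'
def lev(q,r,y=0,off=0): # off perpendicular
    a=q-.48; return P(60+r*np.sin(a)+off*np.cos(a),y,62+r*np.cos(a)-off*np.sin(a))
E
python3 - <<'E'
from h import *
for fn,qs in (('w10.png',(0,)),('w11.png',(0,.05))):
  c=load(fn)
  for q in qs:
    print(fn,q,'knob',proj(c,lev(q,103))*1.5,'pivot+30',proj(c,lev(q,30))*1.5)
    for L in (0,10,12,14,16):
        print(L,[np.round(proj(c,lev(q,79+L,0,o))*1.5) for o in (-15,15)],'bottom',np.round(proj(c,lev(q,49+L,0,15))*1.5))
E
```

```text
w10.png 0 knob [380.78489977 569.39112344] pivot+30 [381.25725262 334.92668577]
0 [array([381., 494.]), array([381., 448.])] bottom [381. 353.]
10 [array([381., 530.]), array([381., 487.])] bottom [381. 381.]
12 [array([381., 537.]), array([381., 495.])] bottom [381. 387.]
14 [array([381., 545.]), array([381., 504.])] bottom [381. 394.]
16 [array([381., 553.]), array([381., 513.])] bottom [381. 400.]
w11.png 0 knob [385.72510434 509.0393724 ] pivot+30 [384.4298568  305.68831956]
0 [array([385., 450.]), array([386., 400.])] bottom [385. 318.]
10 [array([385., 481.]), array([386., 433.])] bottom [385. 343.]
12 [array([385., 487.]), array([386., 440.])] bottom [385. 348.]
14 [array([385., 494.]), array([386., 447.])] bottom [385. 353.]
16 [array([385., 500.]), array([386., 455.])] bottom [385. 359.]
w11.png 0.05 knob [385.85605197 501.00264859] pivot+30 [384.44901728 302.84147171]
0 [array([385., 446.]), array([386., 389.])] bottom [385. 311.]
10 [array([385., 476.]), array([386., 421.])] bottom [385. 334.]
12 [array([385., 483.]), array([386., 428.])] bottom [385. 339.]
14 [array([385., 490.]), array([386., 435.])] bottom [385. 344.]
16 [array([385., 496.]), array([386., 442.])] bottom [385. 350.]
```

Request:
send_rows(steps=[[[0,-2.8,-1.4],0,-0.45],[[0,-5.7,-2.7],0,-0.45],[[0,-8.6,-3.9],0,-0.45],[[0,-11.5,-4.9],0,-0.45],[[0,-14.5,-5.8],0,-0.45],[[0,-17.5,-6.6],0,-0.45],[[0,-20.6,-7.3],0,-0.45],[[0,-23.7,-7.9],0,-0.45],[[0,-23.7,-7.9],0,-0.45]])

```text
time_s: 11.42
eef_pos: [0.5457, -0.1454, 0.1219]
orientation: [2.791, -1.44, 0.004]
force: [3.2, -8.3, -3.6]
width: 0.0291
```

```bash
python3 - <<'E'
from h import *
c=snap('wrist','w12.png');o=get_obs();print(toP(o['eef_pos']),o['width'],o['force'])
crop(c,100,50,412,384,1.7,'w12b.png')
E
```

```text
[ 47.9   0.5 121.9] 0.02902073210613468 [ 2.32111701 -6.63622591 -3.26027692]
```

View pics/w12b.png

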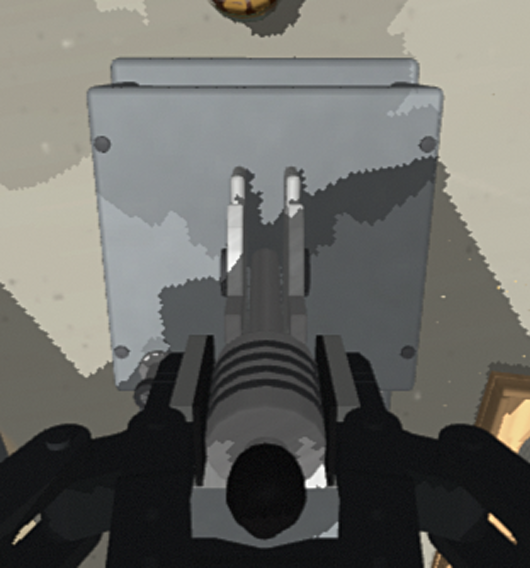

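Request:
send_rows(steps=[[[0.7,-3.1,-0.5],0,-0.45],[[0.7,-6.2,-0.8],0,-0.45],[[0.7,-9.3,-1],0,-0.45],[[0.7,-12.5,-1],0,-0.45],[[0.7,-15.6,-1],0,-0.45],[[0.7,-18.7,-0.8],0,-0.45],[[0.7,-21.8,-0.4],0,-0.45],[[0.7,-24.9,0],0,-0.45],[[0.7,-24.9,0],0,-0.45]])

```text
time_s: 12.22
eef_pos: [0.5659, -0.1312, 0.1216]
orientation: [2.791, -1.44, 0.002]
force: [1.4, -5.1, -2.5]
width: 0.0289
```

```bash
python3 - <<'E'
from h import *
c=snap('wrist','w13.png');o=get_obs();print(toP(o['eef_pos']),o['width'],RP.T@o['force'][:2],o['force'][2])
crop(c,100,50,412,384,1.7,'w13b.png')
E
```

```text
[ 72.7   0.5 121.6] 0.029198390977192384 [-1.94817969 -4.664127  ] -2.967354167011169
```

View pics/w13b.png

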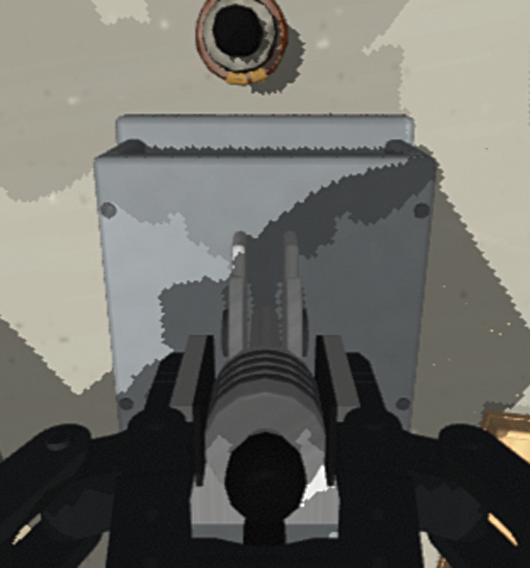

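Request:
send_rows(steps=[[[0.7,-3.1,0.6],0,-0.45],[[0.7,-6.2,1.3],0,-0.45],[[0.7,-9.2,2.1],0,-0.45],[[0.7,-12.2,3],0,-0.45],[[0.7,-15.2,4.1],0,-0.45],[[0.7,-18.1,5.2],0,-0.45],[[0.7,-21,6.5],0,-0.45],[[0.7,-23.7,7.9],0,-0.45],[[0.7,-26,9],0,-0.45],[[0.7,-26,9],0,-0.45]])

```text
time_s: 13.1
eef_pos: [0.587, -0.1164, 0.1123]
orientation: [2.791, -1.44, -0.0]
force: [-1.0, -2.2, -1.4]
width: 0.0291
```

```bash
python3 - <<'E'
from h import *
c=snap('wrist','w14.png');o=get_obs();print(toP(o['eef_pos']),o['width'],RP.T@o['force'][:2],o['force'][2])
crop(c,100,50,412,384,1.7,'w14b.png')
s=snap('side','s14.png');crop(s,200,130,330,240,5,'s14b.png')
E
```

```text
[ 98.4   0.4 112.4] 0.028717108302048863 [-2.55572386 -1.31188261] -2.308767653018593
```

View pics/w14b.png

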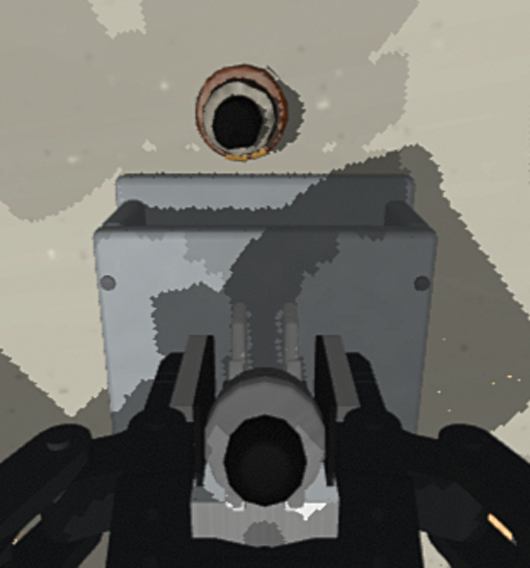

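View pics/s14b.png

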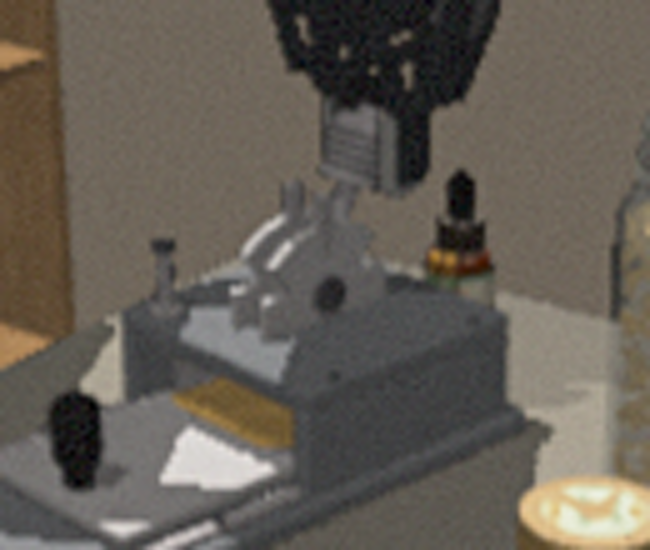

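Request:
send_rows(steps=[[[0.3,-1.5,0.8],0,-0.45],[[0.3,-3,1.5],0,-0.45],[[0.3,-4.5,2.3],0,-0.45],[[0.3,-4.5,2.3],0,-0.45],[[0.3,-4.5,2.3],0,-0.45]])

```text
time_s: 13.62
eef_pos: [0.5907, -0.1138, 0.1097]
orientation: [2.791, -1.441, -0.001]
force: [-5.0, -3.9, -1.6]
width: 0.0288
```

```bash
python3 - <<'E'
from h import *
c=snap('wrist','w15.png');o=get_obs();print(toP(o['eef_pos']),o['width'],RP.T@o['force'][:2],o['force'][2])
crop(c,100,50,412,384,1.7,'w15b.png')
E
```

```text
[102.9   0.3 109.7] 0.02900816644321454 [-6.25968998  0.05994546] -0.9573860044008984
```

View pics/w15b.png

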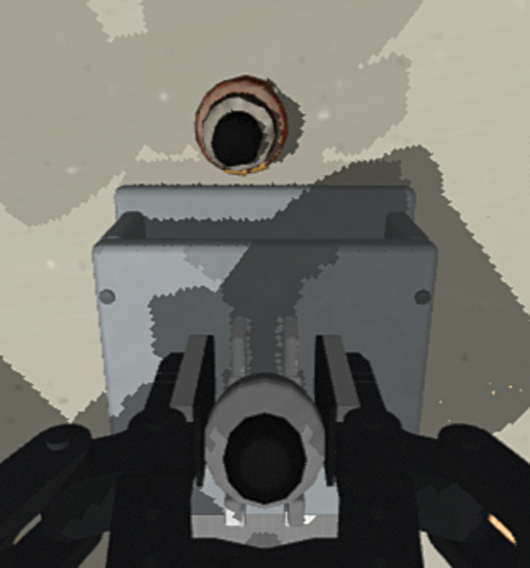

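```bash
python3 - <<'E'
from h import *
for fn,v in (('w14.png',(265/1.7+100,460/1.7+50)),('w15.png',(265/1.7+100,458/1.7+50))):
  c=load(fn);print(fn,v,[ (q,np.round(proj(c,lev(q,103.5)),1)) for q in (.85,.9,.93,.96,1.0)])
  print('head front/rear',proj(c,P(125,-64,62)), (437/1.7+100,232/1.7+50))
E
```

```text
w14.png (255.88235294117646, 320.5882352941177) [(0.85, array([256.9, 329.3])), (0.9, array([256.9, 314.8])), (0.93, array([256.9, 306.1])), (0.96, array([256.9, 297.3])), (1.0, array([256.9, 285.8]))]
head front/rear [359.60177849 182.59914673] (357.05882352941177, 186.47058823529412)
w15.png (255.88235294117646, 319.4117647058824) [(0.85, array([256.6, 344.5])), (0.9, array([256.6, 329.8])), (0.93, array([256.6, 321. ])), (0.96, array([256.6, 312.1])), (1.0, array([256.6, 300.4]))]
head front/rear [360.07141124 190.80759126] (357.05882352941177, 186.47058823529412)
```

Request:
send_rows(steps=[[[0,-1.5,0.8],0,-0.45],[[0,-3,1.5],0,-0.45],[[0,-4,2],0,-0.45],[[0,-4,2],0,-0.45],[[0,-4,2],0,-0.45]])

```text
time_s: 14.08
eef_pos: [0.5924, -0.1125, 0.1078]
orientation: [2.789, -1.44, -0.004]
force: [-16.8, -13.3, 7.3]
width: 0.0287
```

```bash
python3 - <<'E'
from h import *
c=snap('wrist','w16.png');o=get_obs();print(toP(o['eef_pos']),o['width'],RP.T@o['force'][:2],o['force'][2])
crop(c,100,50,412,384,1.7,'w16b.png')
s=snap('side','s16.png');crop(s,200,130,330,240,5,'s16b.png')
print([ (q,np.round((proj(c,lev(q,103.5))-[100,50])*1.7,1)) for q in (.85,.9,.93,.96,1.0)],(proj(c,P(125,-64,62))-[100,50])*1.7)
E
```

```text
[105.1   0.4 107.8] 0.02922228777226752 [-21.85635767  -1.3161596 ] 8.229558504468276
[(0.85, array([266.6, 516.3])), (0.9, array([266.6, 491.2])), (0.93, array([266.7, 476. ])), (0.96, array([266.7, 460.8])), (1.0, array([266.7, 440.5]))] [443.63139591 246.58915722]
```

View pics/w16b.png

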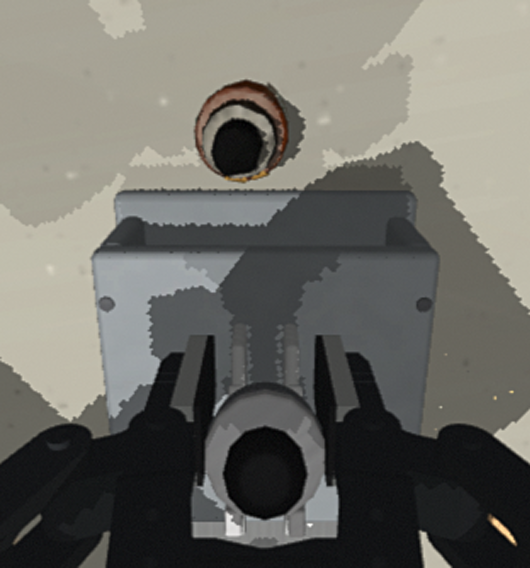

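View pics/s16b.png

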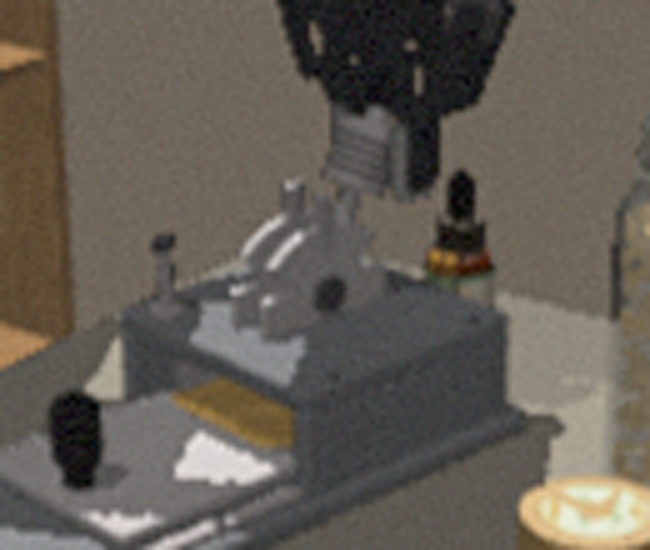

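Request:
send_rows(steps=[[[0,0,0],0,-0.2],[[0,0,0],0,0.03],[[0,0,0],0,0.03],[[0,0,0],0,0.03],[[0,0,0],0,0.03],[[0,0,0],0,0.03]])

```text
time_s: 14.68
eef_pos: [0.5944, -0.1114, 0.1079]
orientation: [-2.792, 1.441, -0.0]
force: [0.2, 0.1, -0.4]
width: 0.0437
```

```bash
python3 - <<'E'
from h import *
c=snap('wrist','w17.png');o=get_obs();print(toP(o['eef_pos']),o['width'],RP.T@o['force'][:2],o['force'][2])
crop(c,100,50,412,384,1.7,'w17b.png')
s=snap('side','s17.png');crop(s,200,130,330,240,5,'s17b.png')
for q in (.9,.93,.96): print(q,np.round((proj(c,lev(q,103.5))-[100,50])*1.7,1),[(L,np.round((proj(c,lev(q,79+L,0,15))-[100,50])*1.7,1),np.round((proj(c,lev(q,79+L,15,0))-[100,50])*1.7,1)) for L in (0,8,16)])
E
```

```text
[1.073e+02 1.000e-01 1.079e+02] 0.04452132869429842 [0.12724331 0.59131334] -0.06011504319628655
0.9 [265.2 498.6] [(0, array([264.9, 405.2]), array([206.6, 464.7])), (8, array([265. , 411.3]), array([203.2, 474.4])), (16, array([265.1, 418.2]), array([199.4, 485.4]))]
0.93 [265.2 483.5] [(0, array([264.9, 395.6]), array([206.7, 455.2])), (8, array([265. , 400.1]), array([203.4, 463.3])), (16, array([265.1, 405.2]), array([199.6, 472.4]))]
0.96 [265.2 468.3] [(0, array([264.9, 386.1]), array([206.8, 445.6])), (8, array([265. , 389.1]), array([203.5, 452.1])), (16, array([265.1, 392.4]), array([199.8, 459.5]))]
```

View pics/w17b.png

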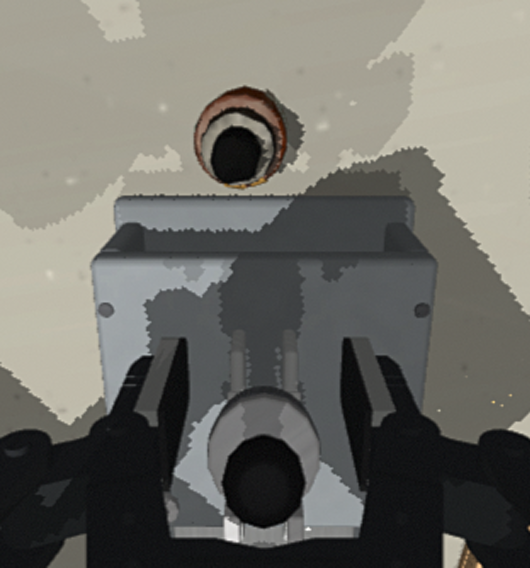

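View pics/s17b.png

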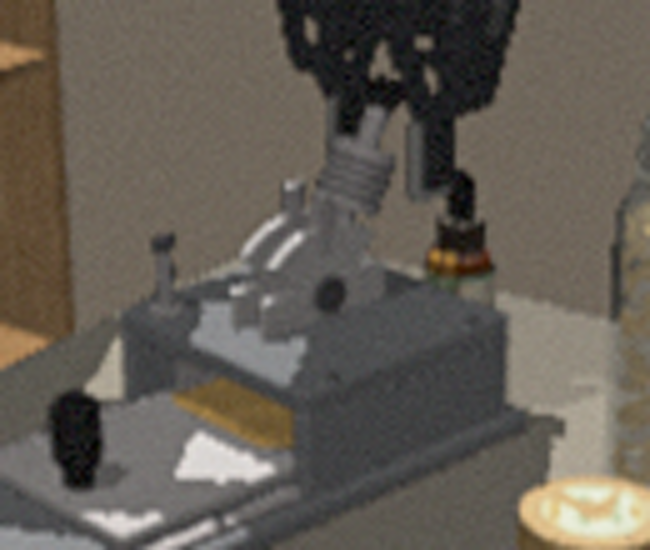

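Request:
send_rows(steps=[[[0,0,-25],0,0.03],[[0,0,-60],0,0.03],[[0,0,-95],0,0.03],[[0,40,-100],0,0.03],[[0,80,-100],0,0.03],[[0,100,-100],0,0.03],[[0,100,-100],0,0.03]])

```text
time_s: 15.37
eef_pos: [0.5097, -0.1711, 0.2082]
orientation: [2.789, -1.444, -0.001]
force: [0.8, 0.9, -0.9]
width: 0.0439
```

```bash
python3 - <<'E'
from h import *
c=snap('wrist','w18.png');o=get_obs();print(toP(o['eef_pos']),o['width'])
crop(c,0,0,512,384,1.5,'w18b.png')
s=snap('side','s18.png');crop(s,200,130,330,240,5,'s18b.png')
f=lambda p:np.round((proj(s,p)-[200,130])*5)
g=lambda p:np.round(proj(c,p)*1.5)
for q in (.9,.96):
  print(q,'knob',f(lev(q,103.5)),g(lev(q,103.5)))
  for L in (0,5,16): print(L,'top',f(lev(q,79+L,0,-15)),f(lev(q,79+L,0,15)),'bot',f(lev(q,49+L,0,-15)),f(lev(q,49+L,0,15)),'W',g(lev(q,79+L)))
E
```

```text
[  5.6  -0.  208.2] 0.044227530729286486
0.9 knob [379.  87.] [384.  85.]
0 top [341. 134.] [385. 146.] bot [321. 199.] [365. 209.] W [384. 115.]
5 top [344. 123.] [388. 135.] bot [324. 188.] [369. 199.] W [384. 110.]
16 top [351.  99.] [395. 112.] bot [331. 164.] [376. 176.] W [384.  96.]
0.96 knob [388.  90.] [384.  69.]
0 top [348. 134.] [391. 150.] bot [326. 198.] [369. 212.] W [384. 104.]
5 top [352. 124.] [395. 140.] bot [330. 187.] [373. 202.] W [384.  98.]
16 top [360. 100.] [403. 117.] bot [338. 164.] [381. 179.] W [384.  82.]
```

View pics/w18b.png

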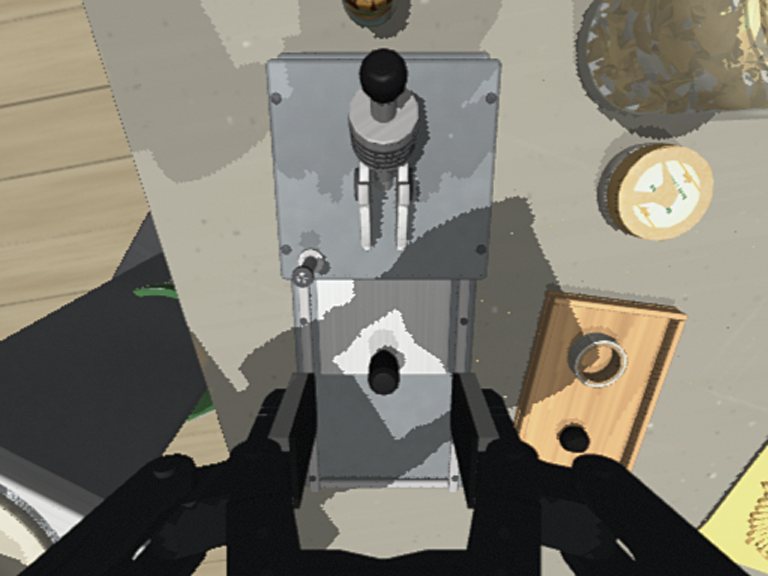

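View pics/s18b.png

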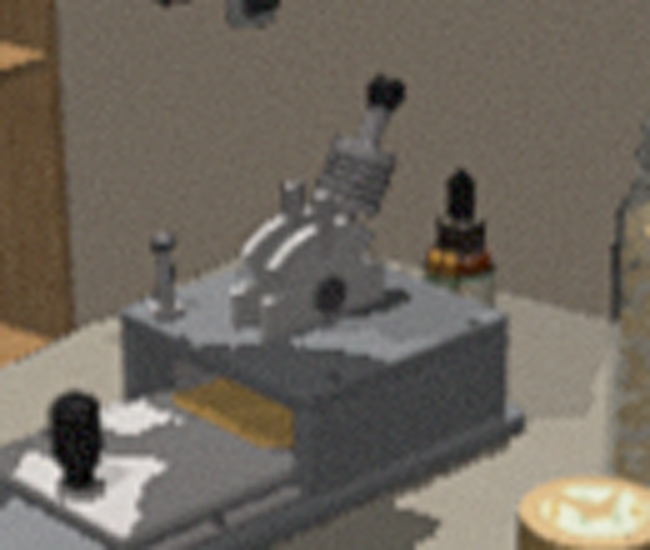

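```bash
python3 - <<'E'
from h import *
shift(P(-69.5,0.5,28),-54.6)
c=load('w18.png');w=onz(c,384/1.5,382/1.5,.062);print(toP(w))
E
```

```text
shift mm [ -0.7  76.3 180.1] turn -0.0014417828844465997 yaw now -54.68 n rows 4.691742487471389
[-73.   -0.1  62. ]
```

Request:
send_rows(steps=[[[0,40,5],0,0.03],[[0,74,15],0,0.03],[[0,77,50],0,0.03],[[0,77,90],0,0.03],[[0,77,130],0,0.03],[[0,77,160],0,0.03],[[0,77,175],0,0.03],[[0,77,178],0,0.03],[[0,77,178],0,0.03]])

```text
time_s: 16.22
eef_pos: [0.4504, -0.2135, 0.029]
orientation: [-2.792, 1.44, 0.003]
force: [0.2, -0.5, -0.6]
width: 0.0436
```

```bash
python3 - <<'E'
from h import *
c=snap('wrist','w19.png');o=get_obs();print(toP(o['eef_pos']),o['width'],o['force'])
crop(c,0,0,512,384,1.5,'w19b.png')
E
```

```text
[-69.1  -0.4  30.1] 0.043709598397996374 [-0.17735516  0.13260779  0.43391941]
```

View pics/w19b.png

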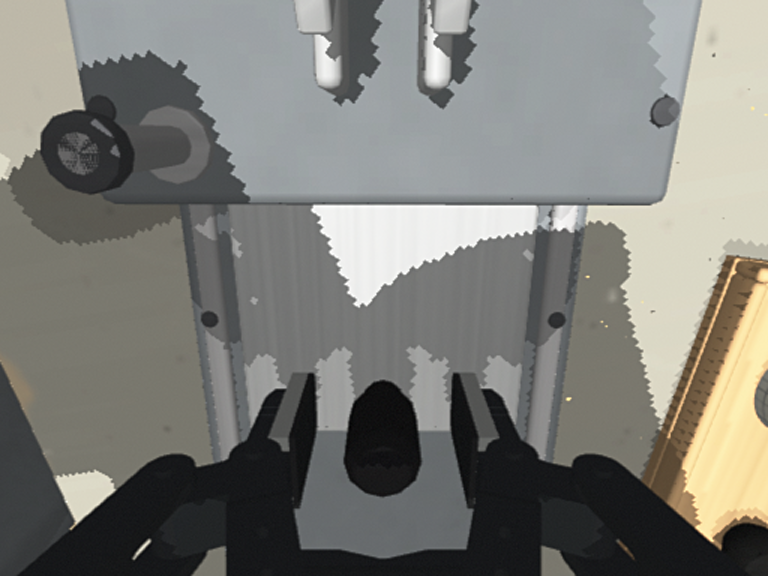

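Request:
send_rows(steps=[[[-0.5,0,0],0,-0.2],[[-0.5,0,0],0,-0.55],[[-0.5,0,0],0,-0.6],[[-0.5,0,0],0,-0.6],[[-0.5,0,0],0,-0.6],[[-0.5,0,0],0,-0.6],[[-0.5,1,0],0,-0.6],[[-0.5,3,0],0,-0.6],[[-0.5,6,0],0,-0.6],[[-0.5,10,0],0,-0.6]], grip_force=30)

```text
time_s: 17.1
eef_pos: [0.4419, -0.2193, 0.0312]
orientation: [-2.792, 1.441, -0.002]
force: [-2.0, 4.6, 10.8]
width: 0.0209
```

```bash
python3 - <<'E'
from h import *
o=get_obs();print(toP(o['eef_pos']),o['width'],RP.T@o['force'][:2],o['force'][2])
E
```

```text
[-79.5   0.3  31.2] 0.020871010777564456 [1.00356143 4.91509403] 10.847719378297208
```

Request:
send_rows(steps=[[[0,4,-1],0,-0.6],[[0,9,-1],0,-0.6],[[0,15,-1],0,-0.6],[[0,21,-1],0,-0.6],[[0,27,-1],0,-0.6],[[0,33,-1],0,-0.6],[[0,39,-1],0,-0.6],[[0,45,-1],0,-0.6],[[0,51,-1],0,-0.6],[[0,56,-1],0,-0.6],[[0,60,-1],0,-0.6],[[0,63,-1],0,-0.6]])

```text
time_s: 18.1
eef_pos: [0.3896, -0.2564, 0.0312]
orientation: [2.791, -1.442, 0.0]
force: [-0.2, 4.9, 7.1]
width: 0.0209
```

Request:
send_rows(steps=[[[0,2,0],0,-0.6],[[0,4,0],0,-0.6],[[0,6,0],0,-0.6],[[0,8,0],0,-0.6],[[0,9,0],0,-0.6],[[0,9,0],0,-0.6],[[0,9,0],0,-0.6]])

```text
time_s: 18.68
eef_pos: [0.3841, -0.2604, 0.0312]
orientation: [-2.789, 1.442, -0.003]
force: [23.2, 25.5, 4.2]
width: 0.021
```

```bash
python3 - <<'E'
from h import *
c=snap('wrist','w20.png');o=get_obs();print(toP(o['eef_pos']),o['width'],RP.T@o['force'][:2],o['force'][2])
crop(c,0,0,512,384,1.5,'w20b.png')
E
```

```text
[-150.3    0.3   31.2] 0.020712935483943432 [33.59162275  7.68883546] 3.1978908730289723
```

View pics/w20b.png

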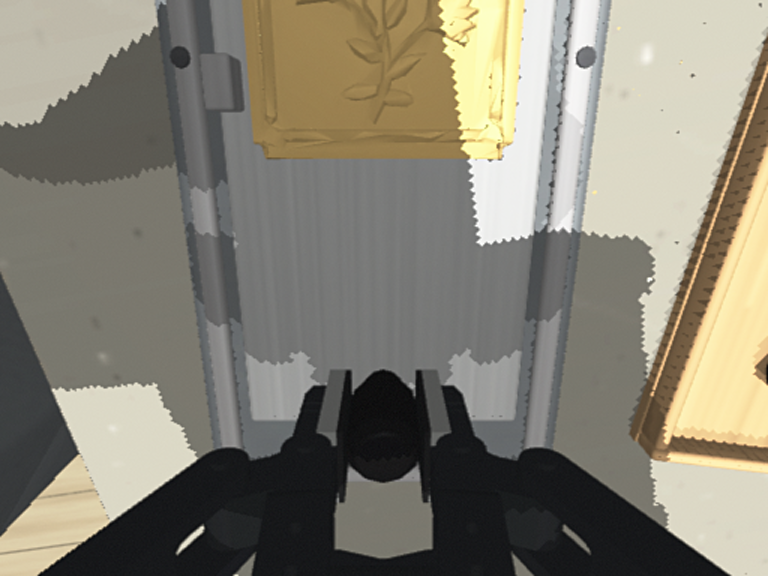

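Request:
send_rows(steps=[[[0,-2,0],0,-0.6],[[0,-2,0],0,-0.6],[[0,-2,0],0,-0.3],[[0,-2,0],0,0.0],[[0,-2,0],0,0.0],[[0,-2,0],0,0.0],[[0,-2,-25],0,0.0],[[0,-2,-60],0,0.0],[[0,-2,-100],0,0.0],[[0,-2,-140],0,0.0],[[0,-2,-180],0,0.0],[[0,-2,-180],0,0.0]])

```text
time_s: 19.73
eef_pos: [0.3866, -0.262, 0.2175]
orientation: [2.789, -1.44, 0.015]
force: [1.2, -1.2, 0.7]
width: 0.0426
```

```bash
python3 - <<'E'
from h import *
c=snap('wrist','w21.png');o=get_obs();print(toP(o['eef_pos']),o['width'],RP.T@o['force'][:2],o['force'][2])
crop(c,0,0,512,384,1.5,'w21b.png')
s=snap('side','s21.png');crop(s,140,120,400,310,3,'s21b.png')
t=snap('top','t21.png')
F=lambda x,y:((x+.5)/1.5-.5,(y+.5)/1.5-.5)
E
```

```text
[-149.5   -1.6  214.5] 0.04296054177466185 [-0.43595725  0.5019611 ] -1.2523061261667356
```

View pics/w21b.png

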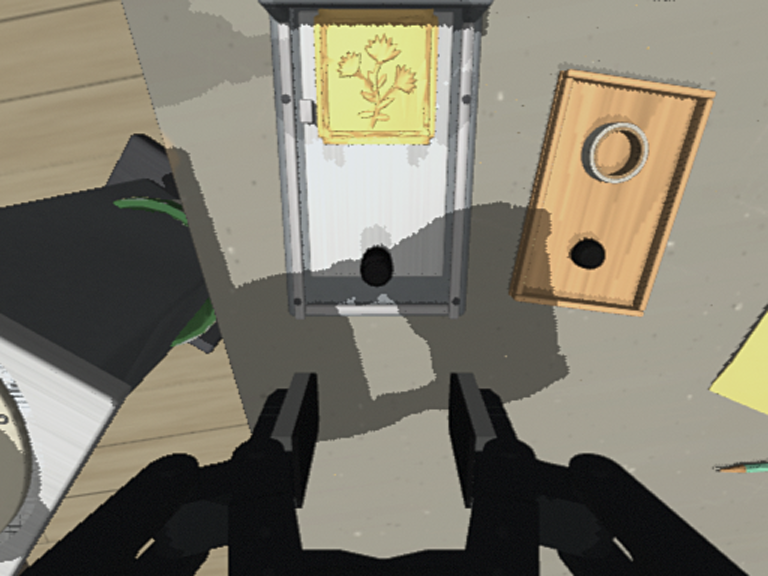

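View pics/s21b.png

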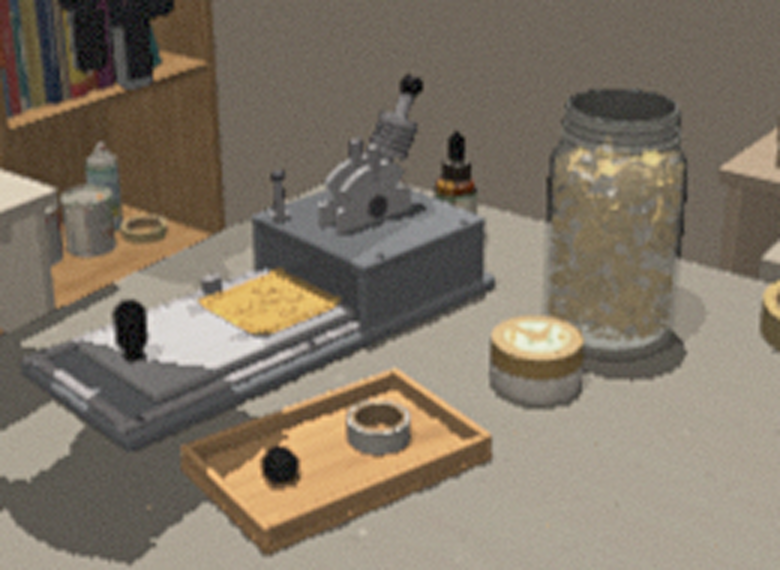

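```bash
python3 - <<'E'
from h import *
c=load('w21.png')
F=lambda x,y:((x+.5)/1.5-.5,(y+.5)/1.5-.5)
print('bed front',toP(onz(c,*F(376,277),.022)),'knob',toP(onz(c,*F(376,260),.06)),'rail end',toP(onz(c,*F(300,316),.017)))
c=load('w20.png');print('w20 front',toP(onz(c,*F(376,421),.022)))
E
```

```text
bed front [-166.9    0.8   22. ] knob [-144.4    0.6   60. ] rail end [-198.9   58.1   17. ]
w20 front [-166.9    3.    22. ]
```

```bash
python3 - <<'E'
from h import *
print(close_job())
E
```

```text
the job is handed in; nothing more can be done
None
```

The job is done and handed in at about 20 s of the 67 s allowed.

- **Tray:** The tape roll lies flat in the wooden tray and the dabber is beside it. The last wrist and side pictures show both inside the walls.
- **Lever:** I lifted the collar about 14 mm along the lever and took the lever through the gate to its end stop, where I felt about 22 N. I then released the collar. The side view before the pull showed it fully down, with the lever at about 0.95 rad.
- **Bed:** I pulled it until it met its stop, at about 34 N. Its front edge measured x = -166.9 mm in the press frame both against the stop and after I let go. That is about 80 mm of travel, and the foil tile is still on the bed.
- **Left standing:** The jar, tin and bottle were not touched and still stand in the last side picture. The gripper was clear of everything at hand-in.

**Measurements that disagreed:** The camera readings of the press differed from each other by 2 to 4 mm. The lever therefore seemed fully over too early, so I pushed it on until the stop force showed. The single-view reading of the bed knob after the pull was -144 mm against about -150 mm expected. I relied on the stop force and the bed edge instead.

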